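# Snap the glide cap onto a furniture foot

### The job

Push the loose dark wooden foot on the assembly board square and flush into the corner of the two fences, so that it is backed up on both sides. Then take the white glide cap from the tray, press it straight down onto the foot's ball-headed steel stud until it clicks, and keep pressing until its rim is fully home; finish while the gripper is still holding it pressed firmly down. Leave the dark felt cap, the finished foot, the tools and everything else where they are.

Things in the scene. Friction and masses are not known exactly. Their poses are not given: they have to be found in the camera images.
- board: Assembly board, plywood 240 x 220 mm, 12 mm thick, screwed to the bench (fixed). Origin: middle of its underside; x runs towards the far fence, y away from the side fence, z up. Two pale wooden fences, 22 mm wide and 25 mm high above the board's top, run along its +x edge and its -y edge and meet in a corner.
- fence_corner (a point): Inner corner of the two fences, at the level of the board's top (12 mm above the bench). Axes parallel to the board's: the far fence's inner face is the plane x = 0, the side fence's is y = 0; the free part of the board lies at -x, +y.
- foot: Loose dark hardwood furniture foot, upside down on the board: block 90 x 90 mm, 45 mm high, about 0.4 kg, with a round steel glide base and stud on the middle of its top. Origin: middle of its underside; x, y normal to its sides, z up. Home in the corner its origin is at x = -45, y = +45 mm from fence_corner, axes parallel to the board's (it starts within 0.35 rad of that).
- stud_seat (a point): On the stud's axis at the top of the steel base plate (46 mm across, 3 mm thick), 48 mm above the foot's underside and 60 mm above the bench: here the middle of the cap's rim comes to rest. Axes as the foot's. The ball-headed steel stud stands 25.5 mm above it: neck 13 mm across, ball 22 mm across, its middle 14.5 mm up.
- white_cap: White plastic glide cap standing mouth down on the tray's floor: round, 44 mm across, 32 mm high, about 80 g, hollow below with a 39 mm mouth. Its wall is stiff and may be gripped. Origin: middle of its mouth rim (underside), z up. Inside are four spring tongues with beads 5 mm above the rim that leave a 16 mm opening.
- cap_top (a point): Middle of the cap's top, 32 mm above its rim. Pressed on, the beads meet the ball about 18 mm above home; it takes a push of about 10 N (7 to 13) to spring them apart; from about 14 mm above home the force drops away as they snap over the ball, and past its middle (9 mm above home) they draw the cap down. Then the rim lands hard on the steel plate, where pushing on builds up force at once.
- felt_cap: Bystander: the other cap in the tray, same size, black with a dark grey felt pad. Origin: middle of its rim. Not to be moved.
- tray: Shallow blue enamelled parts tray, 200 x 130 mm (x by y), 12 mm high, wall and floor 3 mm, fixed to the bench. Origin: middle of its underside. The caps stand on its floor about 90 mm apart along its x axis, near its middle line; either may be the nearer.
- done_foot: Bystander: finished foot, 90 x 90 x 80 mm, with a black felt cap on. Origin: middle of its underside.
- rotary_tool: Bystander: grey hand rotary tool lying on the bench, about 240 mm long, 50 mm thick. Origin on the bench below its middle.
- lacquer: Bystander: amber lacquer bottle, 60 mm across, 145 mm high, brass cap. Origin: middle of its underside.
- sanding_block: Bystander: cork sanding block 110 x 62 x 32 mm. Origin: middle of its underside.
- brush: Bystander: bench brush about 200 mm long. Origin: underside, near its middle.
- screwdriver: Bystander: screwdriver about 200 mm long. Origin: underside, near its middle.
- burr_rack: Bystander: pale wooden block 50 x 150 x 26 mm holding a dozen burrs, 60 mm high in all. Origin: middle of its underside.
There are look-alikes about, which are no part of the job. Of the things that look like the white_cap, take the one that is farthest from the robot's base at the start. Leave any purple look-alike of the foot alone.

How it is judged (in metres and radians):
On the way, in this order (a step that is already met when the one before it is completed fails the run):
1. the foot stands square and flush in the fence corner (x of foot in the frame of fence_corner above -0.0475 m and y of foot in the frame of fence_corner below 0.0475 m and angle between the x axis of foot and the x axis of board, either way round below 0.03 rad and angle between foot's own z axis and vertical below 0.03 rad), for 0.2 s.
2. the white cap has clicked over the stud and its rim is down on the steel plate (z of white_cap in the frame of stud_seat below 0.0018 m and horizontal distance between white_cap and stud_seat below 0.003 m and angle between the z axis of white_cap and the z axis of foot, either way round below 0.06 rad), for 0.2 s.
At the end, for the whole second after the job is handed in: Through the last second: foot within 2.5 mm of both fences, square within 0.03 rad; white cap's rim on the steel plate within 1.8 mm, centred within 3 mm, level within 0.06 rad; fingers on the cap with over 3 N, cap pressed onto the foot with over 5 N (all of step 1 and all of step 2 and z of white_cap in the frame of stud_seat above -0.002 m and contact force between white_cap and foot above 5 N and contact force between the fingers and white_cap above 3 N); the arm keeps its last pose, push and grip.
It fails at once if a bystander is moved by more than 20 mm (distance of any of felt_cap, done_foot, rotary_tool, lacquer, sanding_block, brush, screwdriver, burr_rack from where it was at the start of the episode above 0.02 m).
It also fails if it takes over 61 s, if anything falls off the work surface, if the arm or the gripper's body presses on something with over 40 N, if the wrist force passes 120 N, or if a joint passes its speed limit or range.

### The arm

A 6-joint arm with a two-finger parallel gripper is mounted at the origin on the work surface. World frame = base frame: x ahead of the robot, y to its left, z up, the work surface at z = 0. Lengths are in mm, angles in degrees, forces in N, time in s.
With the tool pointing down it reaches from about 300 to 850 mm from the base axis. Payload 4.2 kg.
Tool frame: the origin (TCP) lies midway between the tips of the shut fingers; the grasp point (between the pads) lies 19 mm behind it (pinch_z is the distance from the TCP to the grasp point, in mm); z points along the fingers, y is the line along which they close (so a half turn about z gives the same grasp; the last joint's range is limited). The gripper opens to 91 mm and grips with 3 to 60 N. Pads are 32 mm wide; open, the fingers measure 118 mm over their backs; the gripper's body (76 mm by 178 mm) begins 60 mm behind the grasp point.
Start: joints at [63.025, 18.312, 89.639, -0, 72.044, -1.146], TCP at [250.524, 517.572, 213.976] pointing down, gripper open.
Joint ranges: [-177.97, 177.97], [-48.28, 115.42], [12.27, 149.76], [-77.06, 257.06], [2.81, 150.46], [-146.56, 146.56]. Speed limits (degrees/s): [147.25, 147.25, 180, 180, 180, 180].

### API

Orientations are given as [roll, pitch, yaw] about the fixed x, y, z axes, in that order (R = Rz(yaw) Ry(pitch) Rx(roll)).
In Python, from workcell import * gives the robot as it stands.
- The arm moves only by the tool step_arm, never from a script. Its argument "steps" is a list of rows, each a list of 7 numbers: the turn, a rotation vector about the tool's x, y, z in degrees, then the shift along the tool's x, y, z in mm, then the opening, from 0 (shut) to 1 (fully open). In form: [[rx, ry, rz, x, y, z, hand], ...]. A call has exactly 8 rows; each row shifts and turns the commanded pose from where the row before left it, along the tool's axes as they then stand; what a row does not reach is not made up. A row lasts 1/8 s, in which the tool goes at most 62.5 mm and 10.7 degrees, less where a joint would pass 70% of its speed; a pose out of reach is approached as far as the arm can. A call is refused whole if a number of a shift passes 62.5 or a number of a turn 10.7, either way. A call with a gripper value outside its range is refused whole. The fingers move at their own pace and stop on an object; "force" is the grip in N (left out, the last holds). Time passes only in rows, so rows that do not move let the fingers close, or fill a call up. It gives the time, the measured TCP pose, the force, the opening and the grip force at its end, in the units of the state.
- state(): the state, without advancing time (a new reading comes with each control period).
- grab_frame(name): name is "scene" or "top" or "wrist"; returns a dict with "image" (384x512x3 uint8, blue, green, red), "fovy" (degrees; the focal length in pixels is half the picture's height over the tangent of half this angle, whatever the lens; pixels are square), "cx", "cy" (the principal point, pixels), "origin" and "rotation" of the camera in the world; the wrist camera has in their place "tool_from_camera" (4x4, takes a point from camera to tool coordinates, whose origin is the TCP and whose axes are the flange's). Camera axes: x right, y down, z forward; pixel columns grow to the right and rows downward; lengths in mm; the calibration is good to about 2 mm. The wrist camera is an equidistant fisheye: a pixel r from the principal point sees the ray r / f radians off the axis. A picture is of the moment at which its call begins: read the wrist's pose just before it. There is no depth.
- job_done(): hands the job in; it is judged then, once.
The state is a dict: "time_s": time; "qpos": joint angles; "qvel": joint speeds; "effort": joint torques, N m; "ee_pos": TCP position; "ee_rot": TCP orientation; "force": force on the tool from outside, world axes, zero at the start; "torque": the same for the moment, N m; "gripper_width": finger opening in mm; "gripper_force": force on a finger pad.
Only numpy, scipy, OpenCV 4.12 (cv2) and the standard library are available. Lean on these libraries where they do the work, as an engineer would, in place of code of your own. Each camera call takes 0.05 s, during which the arm holds its last target. There are 200 camera calls.

## Working session

There is one attempt and no reset: what is moved stays moved. The work goes in short steps, Python scripts to look and compute and a tool call to move; the robot and the scene stay as the last step left them, time stands still between calls to the robot, and variables do not carry over. Pictures are saved under pics/ and viewed, at most 10 in all, crops included, and the job is handed in when it is done.

Besides the shell and the picture viewer there is one more tool, called after "Emit:" as a command line: name --pt "numbers of a row" for each row, then --argument value for the rest. step_arm: Moves the arm, as the interface text tells. Its arguments: {"type":"object","properties":{"steps":{"type":"array","items":{"type":"array","items":{"type":"number"}}},"force":{"type":"number"}},"required":["steps"]}

```bash
mkdir -p pics
cat > h.py <<'E'
from workcell import *
import numpy as np, cv2
def ray(fr,u,v):
    h=fr["image"].shape[0]; f=h/2/np.tan(np.radians(fr["fovy"])/2)
    d=np.array([(u-fr["cx"])/f,(v-fr["cy"])/f,1.]); return np.array(fr["rotation"])@d
def at(fr,u,v,z):
    d=ray(fr,u,v); o=np.array(fr["origin"]); return o+d*(z-o[2])/d[2]
def proj(fr,p):
    h=fr["image"].shape[0]; f=h/2/np.tan(np.radians(fr["fovy"])/2)
    c=np.array(fr["rotation"]).T@(np.array(p)-np.array(fr["origin"])); return c[:2]/c[2]*f+[fr["cx"],fr["cy"]]
E
python3 - <<'E'
from h import *
import pickle
for n in("top","scene"):
    f=grab_frame(n); pickle.dump(f,open(n+".pkl","wb"))
    cv2.imwrite(f"pics/{n}.png",cv2.resize(f["image"],(800,600),interpolation=cv2.INTER_CUBIC))
    print(n,f["fovy"],f["cx"],f["cy"],f["origin"],np.round(f["rotation"],3))
print(state())
E
```

```text
top 57.02637557497833 250.9140903411233 193.52826990980236 [ 4.56997409e+02 -6.45837420e-01  1.01825431e+03] [-173.309    1.43   -91.604]
scene 54.384848438092114 255.33426014966074 187.06429381805984 [1059.71136664  592.48959276  744.32888186] [-130.678   -0.656  138.068]
{'time_s': 0.1, 'qpos': array([ 6.30245997e+01,  1.83491169e+01,  8.96990527e+01,  1.36384837e-04,
        7.20435221e+01, -1.14633095e+00]), 'qvel': array([-0.03498377, -0.12328598, -0.14478449, -0.13034496,  0.18053616,
        0.04894712]), 'effort': array([ 1.11263096e-03, -4.13331807e+01, -2.32510489e+01,  7.28902454e-02,
        4.22063924e-02, -6.07583274e-05]), 'ee_pos': array([250.32097988, 517.15843948, 213.19539444]), 'ee_rot': array([-1.79908329e+02, -1.96402577e-03,  1.54170887e+02]), 'force': array([-0.39974831,  0.04223029, -0.60654631]), 'torque': array([-0.00573312, -0.00701192, -0.01534654]), 'gripper_force': 0.0, 'gripper_width': 91.4626816774215}
```

View pics/top.png

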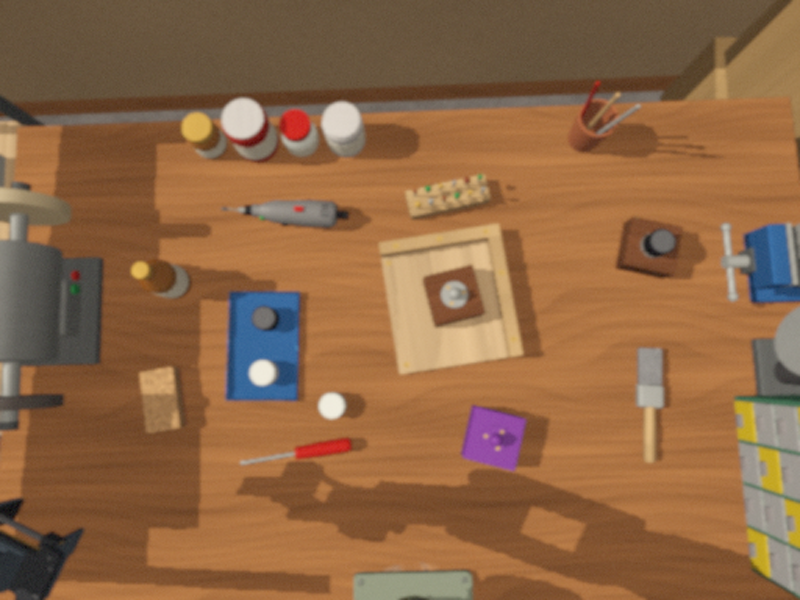

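View pics/scene.png

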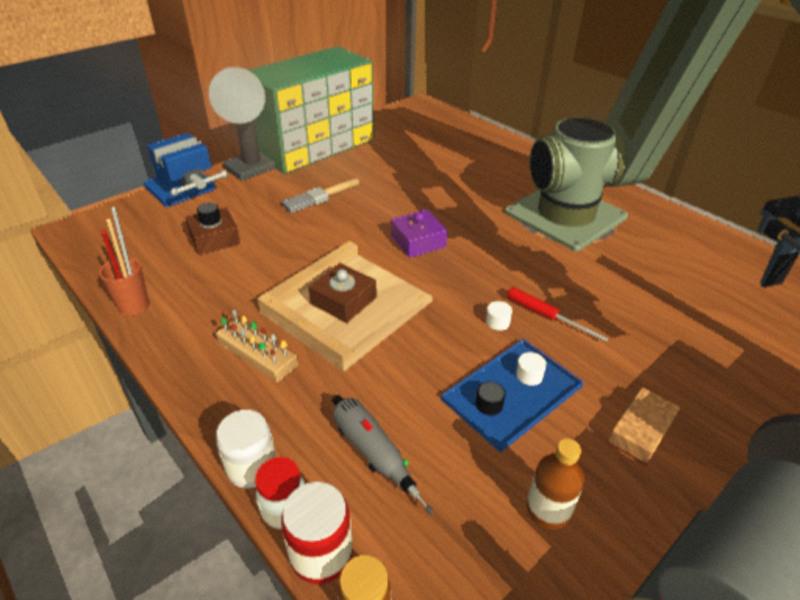

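The top picture shows the board with the foot at about (455,297), the tray with the white cap at (262,373), and a loose look-alike cap at (332,405), which is nearer the base. I'll enlarge both areas.

Run:
```python
s=open('h.py').read().replace("import numpy as np, cv2","import numpy as np, cv2, pickle\nfrom scipy.spatial.transform import Rotation as R\ndef rot(r):\n    return R.from_euler('xyz',r,degrees=True).as_matrix()").replace('np.array(fr["rotation"])','rot(fr["rotation"])')
open('h.py','w').write(s)
from h import *
f=pickle.load(open('top.pkl','rb'))["image"]
a=f[140:242,238:338]; b=f[180:262,140:222]
a=cv2.resize(a,None,fx=5.5,fy=5.5,interpolation=cv2.INTER_CUBIC)
cv2.imwrite('pics/a.png',a)
b=cv2.resize(b,None,fx=6,fy=6,interpolation=cv2.INTER_CUBIC)
cv2.imwrite('pics/b.png',b)
fr=pickle.load(open('top.pkl','rb'))
for u,v,z in[(400,590,0),(262,373,35),(332,405,32),(455,292,85)]:print(at(fr,u*.64,v*.64,z))
```

```text
[70.26955902 21.70073618  0.        ]
[453.87587543 255.28258661  35.        ]
[394.36651422 131.81247898  32.        ]
[581.59711852 -87.9769163   85.        ]
```

View pics/a.png

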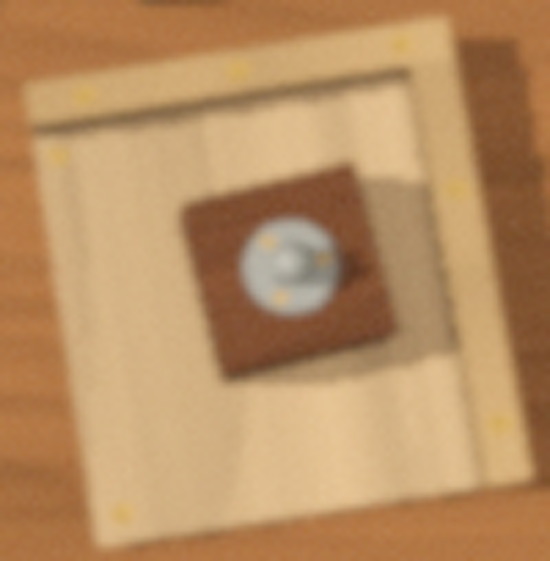

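View pics/b.png

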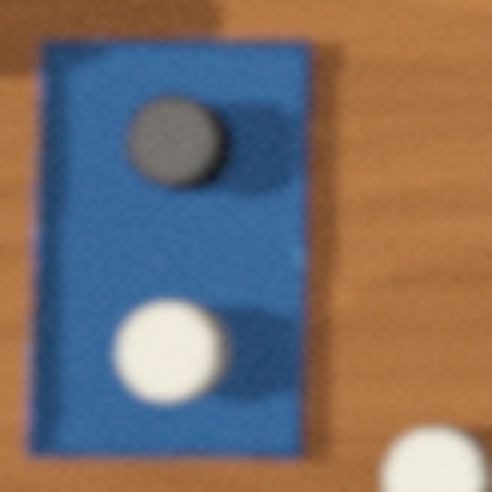

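Crop a shows the fence's outer top corners at (22,85), (450,18) and (533,482). The foot's top corners are at (183,207), (350,165), (397,330) and (225,380), with the stud plate centred at (291,266). Crop b has the white cap's top at (167,351).

Run:
```python
from h import *
fr=pickle.load(open('top.pkl','rb'))
A=lambda u,v,z:at(fr,238+(u+.5)/5.5-.5,140+(v+.5)/5.5-.5,z)[:2]
F=[A(*p,37) for p in[(22,85),(450,18),(533,482)]]
i=A(410,70,37)
print("fence outer",np.round(F,1),"inner",i)
d1=F[1]-F[0];d2=F[1]-F[2]
print("len",np.linalg.norm(d1),np.linalg.norm(d2),"yaw x", np.degrees(np.arctan2(d2[1],d2[0])),np.degrees(np.arctan2(d1[1],d1[0]))+90)
c=[A(*p,57) for p in[(183,207),(350,165),(397,330),(225,380)]]
print("foot",np.round(c,1),np.mean(c,0))
for k in range(4):
    d=c[(k+1)%4]-c[k];print(np.linalg.norm(d),np.degrees(np.arctan2(d[1],d[0])))
print("plate",A(291,266,60))
B=lambda u,v,z:at(fr,140+(u+.5)/6-.5,180+(v+.5)/6-.5,z)[:2]
print("cap",B(167,351,35),"felt",B(176,141,35))
print("tray",[np.round(B(*p,12),1) for p in[(42,42),(312,44),(302,457),(30,456)]])
# scene cross-check
s=pickle.load(open('scene.pkl','rb'))
for n,p in[("cap",[*B(167,351,35),35]),("corner",[*F[1],37]),("nr",[*F[2],37]),("plate",[*A(291,266,60),60])]:
    print(n,proj(s,p)/.64)
```

```text
fence outer [[ 683.4   44. ]
 [ 711.1 -177.2]
 [ 472.4 -206.5]] inner [ 684.51698784 -155.44451506]
len 222.9366710734631 240.46116504300275 yaw x 6.995731695238641 7.142474567942543
foot [[ 613.9  -35.9]
 [ 632.4 -120.1]
 [ 548.9 -139.6]
 [ 526.6  -53.7]] [580.44195918 -87.3186682 ]
86.16716259592388 -77.5489299898594
85.81363707023098 -166.87548417939942
88.71379431704668 104.51940782360379
89.02182728316305 11.498336459779198
plate [582.03895384 -88.29045229]
cap [455.65105694 256.01751349] felt [553.13363506 251.74843137]
tray [array([605.3, 322.7]), array([600.2, 191.8]), array([404.4, 198.2]), array([408.3, 327. ])]
cap [530.58848983 361.38255814]
corner [255.37390118 297.24554912]
nr [348.16272665 240.25710798]
plate [340.42409343 281.33908245]
```

Emit:
step_arm --pt "0 0 0 -41.4 -36.8 0 0.6" --pt "0 0 0 -41.4 -36.8 0 0.6" --pt "0 0 0 -41.4 -36.8 0 0.6" --pt "0 0 0 -41.4 -36.8 0 0.6" --pt "0 0 0 -41.4 -36.8 0 0.6" --pt "0 0 0 -41.4 -36.8 0 0.6" --pt "0 0 0 -41.4 -36.8 0 0.6" --pt "0 0 0 -41.4 -36.8 0 0.6"

```text
time_s: 1.1
ee_pos: [420.6, 106.5, 213.8]
ee_rot: [180.0, -0.0, 154.2]
force: [0.6, 0.4, -0.2]
gripper_width: 54.6
gripper_force: 0.0
```

Emit:
step_arm --pt "0 0 0 -41.4 -36.8 0 0.6" --pt "0 0 0 -41.4 -36.8 0 0.6" --pt "0 0 0 -41.4 -36.8 0 0.6" --pt "0 0 0 -41.4 -36.8 0 0.6" --pt "0 0 -8.2 0 0 0 0.6" --pt "0 0 -8.2 0 0 0 0.6" --pt "0 0 -8.2 0 0 0 0.6" --pt "0 0 -8.2 0 0 0 0.6"

```text
time_s: 2.1
ee_pos: [505.0, -96.4, 213.5]
ee_rot: [180.0, -0.1, -172.8]
force: [-0.2, -0.3, -0.1]
gripper_width: 54.8
gripper_force: 0.0
```

```bash
cat >> h.py <<'E'
C=np.array([686,-157.5]); YB=7.05
def ff(p): # world -> fence frame
    t=np.radians(YB); d=np.array(p)[:2]-C
    return np.array([d@[np.cos(t),np.sin(t)], d@[-np.sin(t),np.cos(t)]])
def wf(p):
    t=np.radians(YB); return C+p[0]*np.array([np.cos(t),np.sin(t)])+p[1]*np.array([-np.sin(t),np.cos(t)])
def go(target,yaw=None,s=None):
    s=s or state(); M=rot(s["ee_rot"])
    print("tool shift",np.round(M.T@(np.array(target)-s["ee_pos"]),1),"z now",s["ee_pos"],"rot",np.round(s["ee_rot"],2),"fence",np.round(ff(s["ee_pos"]),1),"F",np.round(s["force"],1),"t",s["time_s"],"w",s["gripper_width"])
E
python3 -c "
from h import *
go([*wf((-172,81)),24])"
```

```text
tool shift [ -0.3  -1.9 189.5] z now [504.97762853 -96.41056839 213.45475253] rot [ 1.7997e+02 -6.0000e-02 -1.7277e+02] fence [-172.2   82.8] F [-0.2 -0.3 -0.1] t 2.1 w 54.76234921858113
```

Emit:
step_arm --pt "0 0 0 0 -1.9 50 0.6" --pt "0 0 0 0 0 50 0.6" --pt "0 0 0 0 0 50 0.6" --pt "0 0 0 0 0 30 0.6" --pt "0 0 0 0 0 9 0.6" --pt "0 0 0 0 0 0 0.6" --pt "0 0 0 -8 0 0 0.6" --pt "0 0 0 -8 0 0 0.6"

```text
time_s: 3.1
ee_pos: [521.3, -96.1, 25.9]
ee_rot: [180.0, -0.0, -173.0]
force: [-4.3, -0.1, 2.2]
gripper_width: 54.8
gripper_force: 1.9
```

Emit:
step_arm --pt "0 0 0 -6 0 0 0.6" --pt "0 0 0 -6 0 0 0.6" --pt "0 0 0 -6 0 0 0.6" --pt "0 0 0 -6 0 0 0.6" --pt "0 0 0 -6 0 0 0.6" --pt "0 0 0 -6 0 0 0.6" --pt "0 0 0 -4 0 0 0.6" --pt "0 0 0 0 0 0 0.6"

```text
time_s: 4.1
ee_pos: [561.6, -91.5, 25.1]
ee_rot: [-180.0, 0.0, -173.0]
force: [-3.5, -0.4, 1.7]
gripper_width: 54.8
gripper_force: 1.4
```

```bash
python3 -c "
from h import *
go([*wf((-106,81)),24])
f=grab_frame('top')
a=f['image'][140:242,238:338]
cv2.imwrite('pics/c.png',cv2.resize(a,None,fx=5.5,fy=5.5,interpolation=cv2.INTER_CUBIC))"
```

```text
tool shift [-9.4  0.3  1.1] z now [561.58713459 -91.51932315  25.13885612] rot [-1.7998e+02  4.0000e-02 -1.7303e+02] fence [-115.4   80.8] F [-3.5 -0.4  1.7] t 4.1 w 54.77340956838417
```

View pics/c.png

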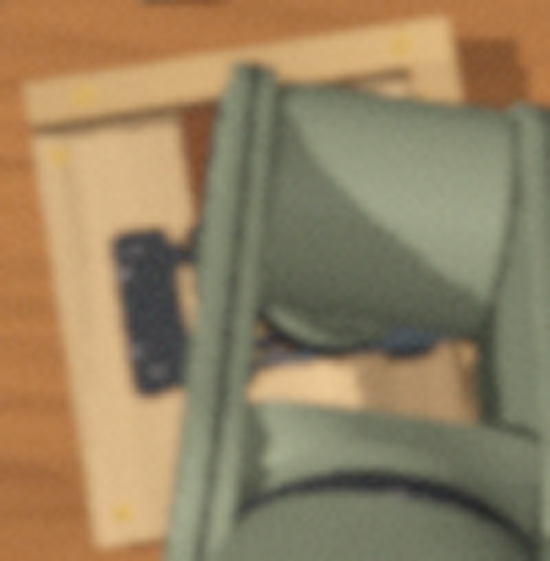

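The picture shows the arm over the foot. The foot's far-left corner at (182,115) is nearly at the far fence, so I'll keep pushing until the force rises.

Emit:
step_arm --pt "0 0 0 -3 0 0 0.6" --pt "0 0 0 -2 0 0 0.6" --pt "0 0 0 -2 0 0 0.6" --pt "0 0 0 -1 0 0 0.6" --pt "0 0 0 -1 0 0 0.6" --pt "0 0 0 0 0 0 0.6" --pt "0 0 0 0 0 0 0.6" --pt "0 0 0 0 0 0 0.6"

```text
time_s: 5.15
ee_pos: [569.4, -90.4, 25.0]
ee_rot: [180.0, -0.1, -173.0]
force: [-5.0, 0.3, 3.6]
gripper_width: 54.6
gripper_force: 2.6
```

Emit:
step_arm --pt "0 0 0 -1 0 0 0.6" --pt "0 0 0 0 0 0 0.6" --pt "0 0 0 -1 0 0 0.6" --pt "0 0 0 0 0 0 0.6" --pt "0 0 0 -1 0 0 0.6" --pt "0 0 0 0 0 0 0.6" --pt "0 0 0 0 0 0 0.6" --pt "0 0 0 0 0 0 0.6"

```text
time_s: 6.15
ee_pos: [569.3, -90.4, 25.0]
ee_rot: [180.0, -0.4, -173.0]
force: [-11.6, -3.0, 9.6]
gripper_width: 54.4
gripper_force: 6.2
```

Emit:
step_arm --pt "0 0 0 12 0 0 0.6" --pt "0 0 0 0 0 -50 0.6" --pt "0 0 0 0 0 -55 0.6" --pt "0 0 0 -36 38 0 0.5" --pt "0 0 0 -36 38 0 0.5" --pt "0 0 10 0 0 0 0.5" --pt "0 0 10 0 0 0 0.5" --pt "0 0 10 0 0 0 0.5"

```text
time_s: 7.15
ee_pos: [624.6, -6.8, 129.9]
ee_rot: [179.9, 0.1, 156.7]
force: [-0.3, 0.3, -0.1]
gripper_width: 45.7
gripper_force: 0.0
```

Emit:
step_arm --pt "0 0 10 0 0 0 0.5" --pt "0 0 10 0 0 0 0.5" --pt "0 0 10 0 0 0 0.5" --pt "0 0 10 0 0 0 0.5" --pt "0 0 10 0 0 0 0.5" --pt "0 0 10 0 0 0 0.5" --pt "0 0 0 0 0 0 0.5" --pt "0 0 0 0 0 0 0.5"

```text
time_s: 8.15
ee_pos: [623.8, -7.2, 129.9]
ee_rot: [179.9, -0.0, 97.1]
force: [-0.3, -0.3, 0.3]
gripper_width: 45.6
gripper_force: 0.0
```

```bash
python3 -c "
from h import *
go([*wf((-49,156)),25])
f=grab_frame('top')
pickle.dump(f,open('t2.pkl','wb'))
a=f['image'][140:242,238:338]
cv2.imwrite('pics/d.png',cv2.resize(a,None,fx=5.5,fy=5.5,interpolation=cv2.INTER_CUBIC))"
```

```text
tool shift [ -0.8  -5.8 104.9] z now [623.80207491  -7.188008   129.9250912 ] rot [179.93  -0.    97.11] fence [-43.3 156.8] F [-0.3 -0.3  0.3] t 8.15 w 45.55279131004347
```

View pics/d.png

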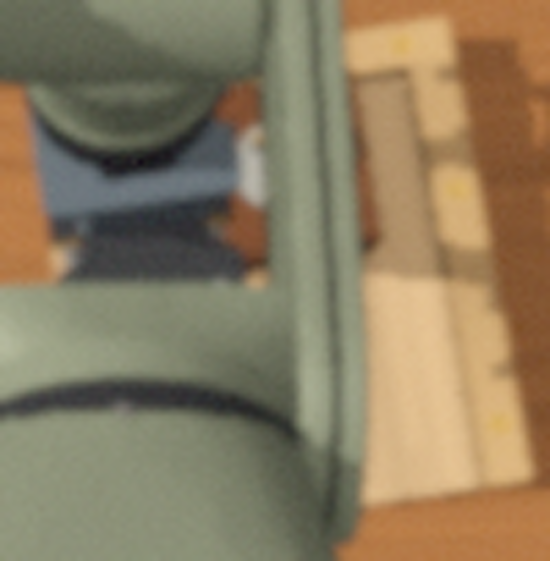

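The foot's right edge at (378,240) runs parallel to the side fence at (437,240), so the foot is square to the far fence with about 35 mm left to go. Next I'll push it sideways.

Emit:
step_arm --pt "0 0 0 0 -5.8 35 0.5" --pt "0 0 0 0 0 35 0.5" --pt "0 0 0 0 0 34 0.5" --pt "0 0 0 0 0 0 0.5" --pt "0 0 0 -6 0 0 0.5" --pt "0 0 0 -6 0 0 0.5" --pt "0 0 0 -6 0 0 0.5" --pt "0 0 0 -6 0 0 0.5"

```text
time_s: 9.2
ee_pos: [621.3, -31.0, 27.4]
ee_rot: [179.9, -0.1, 96.9]
force: [-1.1, 5.3, 5.6]
gripper_width: 45.5
gripper_force: 2.9
```

Emit:
step_arm --pt "0 0 0 -5 0 0 0.5" --pt "0 0 0 -5 0 0 0.5" --pt "0 0 0 -4 0 0 0.5" --pt "0 0 0 -4 0 0 0.5" --pt "0 0 0 -3 0 0 0.5" --pt "0 0 0 -2 0 0 0.5" --pt "0 0 0 0 0 0 0.5" --pt "0 0 0 0 0 0 0.5"

```text
time_s: 10.2
ee_pos: [624.0, -53.9, 27.0]
ee_rot: [179.9, -0.1, 96.9]
force: [0.1, 5.5, 3.5]
gripper_width: 45.5
gripper_force: 2.5
```

Emit:
step_arm --pt "0 0 0 -2 0 0 0.5" --pt "0 0 0 0 0 0 0.5" --pt "0 0 0 -1 0 0 0.5" --pt "0 0 0 -1 0 0 0.5" --pt "0 0 0 -1 0 0 0.5" --pt "0 0 0 -1 0 0 0.5" --pt "0 0 0 -1 0 0 0.5" --pt "0 0 0 0 0 0 0.5"

```text
time_s: 11.2
ee_pos: [623.8, -56.5, 27.0]
ee_rot: [180.0, -0.4, 96.9]
force: [-2.5, 18.8, 7.5]
gripper_width: 46.0
gripper_force: 9.4
```

```bash
python3 -c "
from h import *
go([*wf((-49,156)),25])"
```

```text
tool shift [48.1  0.2  2.3] z now [623.82176269 -56.52968132  26.9653766 ] rot [179.97  -0.44  96.94] fence [-49.3 107.8] F [-2.5 18.8  7.5] t 11.2 w 45.95316918436736
```

Emit:
step_arm --pt "0 0 0 15 0 0 0.7" --pt "0 0 0 0 0 -45 0.7" --pt "0 0 0 0 0 -60 0.7" --pt "0 0 0 50 -21.5 -18 0.7" --pt "0 0 0 53 -21.5 0 0.7" --pt "0 0 0 53 -21.5 0 0.7" --pt "0 0 0 53 -21.5 0 0.7" --pt "0 0 0 53 -21.5 0 0.7"

```text
time_s: 12.2
ee_pos: [483.1, 201.1, 149.0]
ee_rot: [179.9, 0.1, 97.0]
force: [0.6, 0.5, 0.1]
gripper_width: 64.1
gripper_force: 0.0
```

Emit:
step_arm --pt "0 0 0 50 -21.5 0 0.7" --pt "0 0 -10 0 0 0 0.7" --pt "0 0 -10 0 0 0 0.7" --pt "0 0 -10 0 0 0 0.7" --pt "0 0 -10 0 0 0 0.7" --pt "0 0 -10 0 0 0 0.7" --pt "0 0 -10 0 0 0 0.7" --pt "0 0 -10 0 0 0 0.7"

```text
time_s: 13.2
ee_pos: [456.7, 246.6, 148.8]
ee_rot: [-179.9, 0.1, 167.3]
force: [0.2, -0.8, 0.2]
gripper_width: 63.8
gripper_force: 0.0
```

Emit:
step_arm --pt "0 0 -10 0 0 0 0.7" --pt "0 0 0 0 0 0 0.7" --pt "0 0 0 0 0 0 0.7" --pt "0 0 0 0 0 0 0.7" --pt "0 0 0 0 0 0 0.7" --pt "0 0 0 0 0 0 0.7" --pt "0 0 0 0 0 0 0.7" --pt "0 0 0 0 0 0 0.7"

```text
time_s: 14.2
ee_pos: [456.4, 247.4, 148.9]
ee_rot: [180.0, 0.0, 177.0]
force: [-0.6, 0.5, 0.3]
gripper_width: 63.8
gripper_force: 0.0
```

```bash
python3 -c "
from h import *
go([455.7,256,10])
f=grab_frame('top')
pickle.dump(f,open('t3.pkl','wb'))
a=f['image'][140:242,238:338]
s=state();w=grab_frame('wrist'); pickle.dump((s,w),open('w.pkl','wb'))
a=cv2.resize(a,None,fx=5,fy=5,interpolation=cv2.INTER_CUBIC)
b=w['image'];b=cv2.resize(b,(300,225))
o=np.zeros((510,800,3),np.uint8);o[:,:500]=a;o[:225,500:]=b
cv2.imwrite('pics/e.png',o);print({k:w[k] for k in w if k!='image'})"
```

```text
tool shift [  1.2   8.6 138.9] z now [456.41615435 247.38079258 148.94626159] rot [179.99   0.   176.97] fence [-178.2  430. ] F [-0.6  0.5  0.3] t 14.2 w 63.83404971955353
{'fovy': 65.70646984690485, 'cx': 250.8336546914931, 'cy': 189.99196319129553, 'tool_from_camera': array([[ 3.55479988e-04, -9.62261759e-01, -2.72125303e-01,
         7.74137964e+01],
       [ 9.99999900e-01,  2.67885133e-04,  3.59041708e-04,
        -1.15067563e+00],
       [-2.72593782e-04, -2.72125403e-01,  9.62261758e-01,
        -1.72028274e+02],
       [ 0.00000000e+00,  0.00000000e+00,  0.00000000e+00,
         1.00000000e+00]])}
```

View pics/e.png

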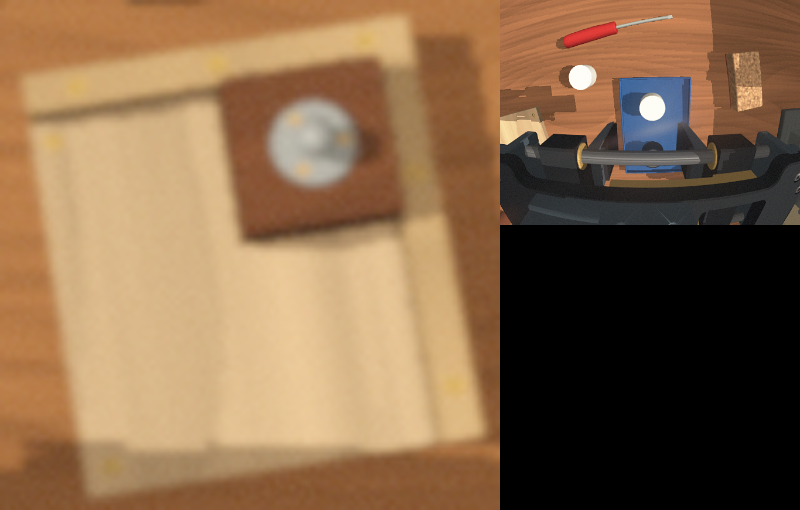

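The foot stands in the corner, square to both fences, with its plate at (314,142) in the crop. The wrist picture shows the white cap in the tray at (652,107). I'll refine the cap and plate positions next.

Run:
```python
from h import *
s,w=pickle.load(open('w.pkl','rb'))
im=w['image'].astype(int)
m=(im.min(2)>150).astype(np.uint8)
n,l,st,ce=cv2.connectedComponentsWithStats(m)
f=192/np.tan(np.radians(w['fovy'])/2)
T=w['tool_from_camera'];M=rot(s['ee_rot'])
def wat(u,v,z):
    d=np.array([u-w['cx'],v-w['cy']]);r=np.hypot(*d);t=r/f
    c=np.r_[d/r*np.sin(t),np.cos(t)]
    o=M@T[:3,3]+s['ee_pos'];q=M@T[:3,:3]@c
    return o+q*(z-o[2])/q[2]
for i in range(1,n):
    if st[i,4]>200: print("blob",ce[i],st[i],wat(*ce[i],35),wat(*ce[i],32))
# top: plate & foot
fr=pickle.load(open('t3.pkl','rb'))
A=lambda u,v,z:at(fr,238+(u+.5)/5-.5,140+(v+.5)/5-.5,z)[:2]
p=A(314,142,60);print("plate",p,ff(p))
c=np.array([A(*q,57) for q in[(220,83),(381,58),(406,212),(245,240)]])
print(np.round(c,1),c.mean(0),ff(c.mean(0)))
for k in range(4):
    d=c[(k+1)%4]-c[k];print(np.linalg.norm(d),np.degrees(np.arctan2(d[1],d[0]))%90)
print("home",wf((-45,45)))
t=pickle.load(open('top.pkl','rb'))['image'];
g=(t[180:262,140:222].min(2)>150).astype(np.uint8)
n,l,st,ce=cv2.connectedComponentsWithStats(g);print([(st[i],at(fr,*(ce[i]+[140,180]),35)) for i in range(1,n) if st[i,4]>80])
```

```text
blob [247.79494382  35.46067416] [199  26  96  22 356] [307.77682624 251.29062206  35.        ] [307.02923261 251.30097555  32.        ]
blob [140.20817844 131.00991326] [ 117  111   48   43 1614] [392.58720524 138.54996294  35.        ] [392.72919447 137.37777063  32.        ]
blob [259.90159744 183.49265176] [ 238  159   44   47 1565] [453.6273496  255.52275154  35.        ] [454.40959378 255.57749617  32.        ]
blob [ 14.45930881 223.40468227] [  0 206  32  41 897] [489.72741342 -73.54438836  35.        ] [490.88831406 -76.94125529  32.        ]
blob [ 64.24899598 222.29718876] [ 53 208  23  40 249] [488.38283692  19.75651587  35.        ] [489.52963418  17.33828959  32.        ]
plate [ 636.38628384 -117.6440005 ] [-44.34686351  45.64402725]
[[ 671.8  -67.6]
 [ 682.9 -157. ]
 [ 596.4 -166.5]
 [ 583.7  -78. ]] [ 633.7084986  -117.26906372] [-46.95838511  46.34478849]
90.06520638410231 7.078714634057704
86.95626686959717 6.226925112184404
89.39899417611011 8.162083255781994
88.63904689204985 6.6840893578228515
home [ 635.81713042 -118.36332154]
[(array([ 19,  50,  17,  17, 231], dtype=int32), array([455.77262571, 256.4195935 ,  35.        ])), (array([ 64,  71,  17,  11, 150], dtype=int32), array([401.09200284, 133.03937728,  35.        ]))]
```

Emit:
step_arm --pt "0 0 0 1.7 8.6 0 0.7" --pt "0 0 0 0 0 50 0.7" --pt "0 0 0 0 0 50 0.7" --pt "0 0 0 0 0 24 0.7" --pt "0 0 0 0 0 8 0.7" --pt "0 0 0 0 0 6 0.7" --pt "0 0 0 0 0 0 0.7" --pt "0 0 0 0 0 0 0.7"

```text
time_s: 15.3
ee_pos: [455.8, 256.4, 11.9]
ee_rot: [179.9, 0.1, 177.0]
force: [0.5, 0.1, 0.5]
gripper_width: 64.1
gripper_force: 0.0
```

```bash
python3 -c "
from h import *
go([455.2,256,10])"
```

```text
tool shift [ 0.6 -0.5  1.9] z now [455.83935728 256.43924086  11.89728973] rot [1.7993e+02 1.0000e-01 1.7697e+02] fence [-177.6  439.1] F [0.5 0.1 0.5] t 15.3 w 64.080183461956
```

Close on the cap.

Emit:
step_arm --pt "0 0 0 0.5 0 1.5 0.7" --pt "0 0 0 0 0 0 0.4" --pt "0 0 0 0 0 0 0.2" --pt "0 0 0 0 0 0 0.2" --pt "0 0 0 0 0 0 0.2" --pt "0 0 0 0 0 0 0.2" --pt "0 0 0 0 0 0 0.2" --pt "0 0 0 0 0 0 0.2" --force 50

```text
time_s: 16.3
ee_pos: [454.7, 256.1, 9.5]
ee_rot: [180.0, 0.0, 177.0]
force: [-0.4, -0.2, 1.7]
gripper_width: 42.8
gripper_force: 50.0
```

Emit:
step_arm --pt "0 0 0 0 0 -10 0.2" --pt "0 0 0 0 0 -20 0.2" --pt "0 0 0 0 0 -50 0.2" --pt "0 0 0 0 0 -50 0.2" --pt "0 0 0 0 0 -10 0.2" --pt "0 0 0 0 0 0 0.2" --pt "0 0 0 0 0 0 0.2" --pt "0 0 0 0 0 0 0.2"

```text
time_s: 17.3
ee_pos: [453.8, 255.6, 147.9]
ee_rot: [-179.9, -0.2, 177.0]
force: [-0.2, 0.9, -0.7]
gripper_width: 42.6
gripper_force: 50.0
```

```bash
python3 -c "
from h import *
f=grab_frame('top')
s=state();w=grab_frame('wrist'); pickle.dump((s,w),open('w2.pkl','wb'))
go([*wf((-45,45)),150])
b=w['image'][100:340,130:400];b=cv2.resize(b,None,fx=2,fy=2,interpolation=cv2.INTER_CUBIC)
cv2.imwrite('pics/f.png',b)"
```

```text
tool shift [-201.1 -364.1   -1.6] z now [454.22048406 255.82430867 148.36736528] rot [-1.7994e+02 -1.1000e-01  1.7697e+02] fence [-179.3  438.6] F [-0.  -0.5 -0.2] t 17.4 w 42.411475225174605
```

View pics/f.png

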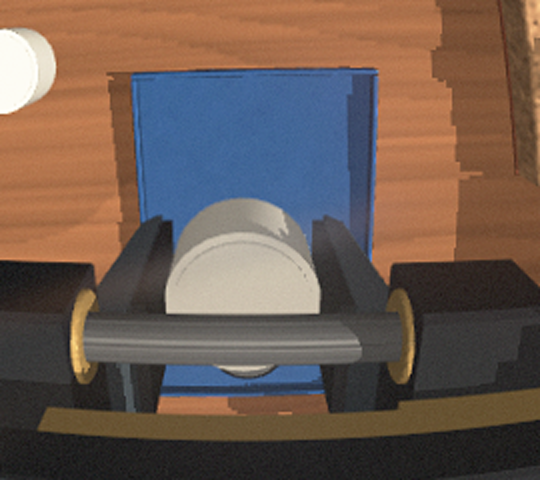

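The cap is held upright between the fingers, its top disc spanning (165..321, 235..377) in the crop. I'll work out its offset from the TCP.

Run:
```python
from h import *
s,w=pickle.load(open('w2.pkl','rb'))
f=192/np.tan(np.radians(w['fovy'])/2);T=w['tool_from_camera']
def pr(p):
    c=T[:3,:3].T@(np.array(p)-T[:3,3]);r=np.hypot(c[0],c[1]);t=np.arctan2(r,c[2])
    return (c[:2]/r*f*t+[w['cx'],w['cy']]-[130,100])*2
for x in(-2,0,2):
    a=np.arange(0,360,5)*np.pi/180
    q=np.array([pr([x+22*np.cos(k),22*np.sin(k),-25.5]) for k in a])
    print(x,q.min(0),q.max(0))
```

```text
-2 [166.77244412 238.17824022] [324.26171299 376.11356704]
0 [166.41409303 231.10981972] [324.66124044 370.59091177]
2 [166.05812485 223.97727146] [325.05818516 364.99776964]
```

Emit:
step_arm --pt "0 0 0 -25.1 -45.5 0 0.2" --pt "0 0 0 -25.1 -45.5 0 0.2" --pt "0 0 0 -25.1 -45.5 0 0.2" --pt "0 0 0 -25.1 -45.5 0 0.2" --pt "0 0 0 -25.1 -45.5 0 0.2" --pt "0 0 0 -25.1 -45.5 0 0.2" --pt "0 0 0 -25.1 -45.5 0 0.2" --pt "0 0 0 -25.1 -45.5 0 0.2"

```text
time_s: 18.4
ee_pos: [636.4, -119.6, 148.7]
ee_rot: [180.0, -0.1, 177.0]
force: [0.8, 0.1, -1.0]
gripper_width: 42.7
gripper_force: 50.0
```

Emit:
step_arm --pt "0 0 0 0 0 25 0.2" --pt "0 0 0 0 0 20 0.2" --pt "0 0 0 0 0 0 0.2" --pt "0 0 0 0 0 0 0.2" --pt "0 0 0 0 0 0 0.2" --pt "0 0 0 0 0 0 0.2" --pt "0 0 0 0 0 0 0.2" --pt "0 0 0 0 0 0 0.2"

```text
time_s: 19.4
ee_pos: [636.0, -118.0, 104.6]
ee_rot: [180.0, 0.0, 177.0]
force: [-0.5, 0.2, -0.1]
gripper_width: 42.7
gripper_force: 50.0
```

```bash
python3 -c "
from h import *
go([635.2,-118,100])
g=grab_frame('scene');pickle.dump(g,open('s3.pkl','wb'))
b=g['image'][145:215,180:260]
cv2.imwrite('pics/g.png',cv2.resize(b,None,fx=8,fy=8,interpolation=cv2.INTER_CUBIC))"
```

```text
tool shift [ 0.8 -0.   4.6] z now [ 635.99169224 -118.01958274  104.61772825] rot [1.8000e+02 2.0000e-02 1.7697e+02] fence [-44.8  45.3] F [-0.5  0.2 -0.1] t 19.4 w 42.71971696438832
```

View pics/g.png

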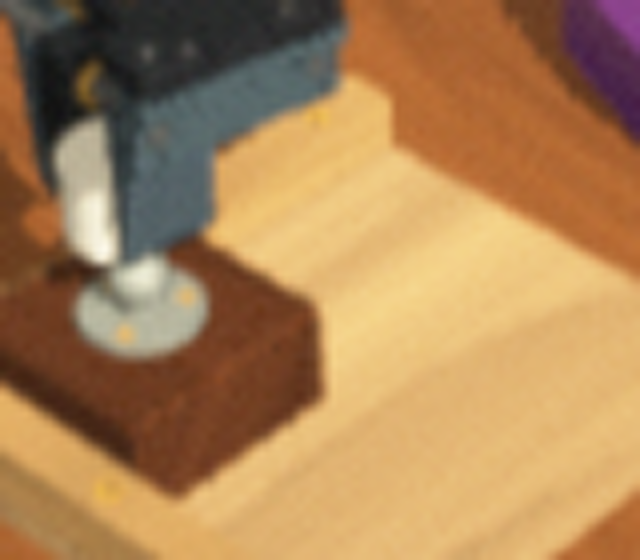

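The scene view shows the stud plate at (142,312) in the crop and the cap just above the stud, its left edge at u≈58–66 and its rim bottom at v≈265. I'll check the cap's alignment relative to the stud in the same camera.

Run:
```python
from h import *
g=pickle.load(open('s3.pkl','rb'))
cr=lambda p:(proj(g,p)-[180,145]+.5)*8-.5
print("plate world",at(g,180+142.5/8-.5,145+311/8-.5,60), "pred px",cr([635.8,-118,60]))
a=np.radians(np.arange(0,360,5))
circ=lambda c,z,r:np.array([cr([c[0]+r*np.cos(k),c[1]+r*np.sin(k),z]) for k in a])
q=circ((635.8,-118),60,23);print("plate ext",q.min(0),q.max(0))
for c in[(636.6,-118)]:
    for z in(98,130):
        q=circ(c,z,22);print("cap",z,q.min(0),q.max(0))
print("per mm x,y",cr([637,-118,98])-cr([636,-118,98]),cr([636,-117,98])-cr([636,-118,98]))
```

```text
plate world [ 634.86566665 -114.85417787   60.        ] pred px [134.6751201  307.31408578]
plate ext [ 69.16159759 266.26804906] [199.90807619 349.73165089]
cap 98 [ 58.53665439 185.38366459] [186.68984301 264.48502826]
cap 130 [ 48.33635123 111.89770346] [179.16225305 190.19716075]
per mm x,y [-2.38708225  1.18173931] [1.6696282 1.3544498]
```

Emit:
step_arm --pt "0 0 0 0.6 0.8 8 0.2" --pt "0 0 0 0 0 6 0.2" --pt "0 0 0 0 0 3 0.2" --pt "0 0 0 0 0 2 0.2" --pt "0 0 0 0 0 1 0.2" --pt "0 0 0 0 0 1 0.2" --pt "0 0 0 0 0 0 0.2" --pt "0 0 0 0 0 0 0.2" --force 60

```text
time_s: 20.45
ee_pos: [635.8, -117.5, 84.0]
ee_rot: [-180.0, 0.1, 177.0]
force: [-0.2, -1.8, 4.4]
gripper_width: 42.4
gripper_force: 60.0
```

Emit:
step_arm --pt "0 0 0 0 -0.6 0 0.2" --pt "0 0 0 0 0 1 0.2" --pt "0 0 0 0 0 1 0.2" --pt "0 0 0 0 0 0 0.2" --pt "0 0 0 0 0 0 0.2" --pt "0 0 0 0 0 0 0.2" --pt "0 0 0 0 0 0 0.2" --pt "0 0 0 0 0 0 0.2"

```text
time_s: 21.45
ee_pos: [635.9, -117.8, 82.1]
ee_rot: [180.0, 0.1, 177.0]
force: [-0.6, -0.5, 6.6]
gripper_width: 42.3
gripper_force: 60.0
```

Well centred. Press on.

Emit:
step_arm --pt "0 0 0 0 -0.2 1.5 0.2" --pt "0 0 0 0 0 1.5 0.2" --pt "0 0 0 0 0 1.5 0.2" --pt "0 0 0 0 0 1.5 0.2" --pt "0 0 0 0 0 1.5 0.2" --pt "0 0 0 0 0 1.5 0.2" --pt "0 0 0 0 0 0 0.2" --pt "0 0 0 0 0 0 0.2"

```text
time_s: 22.45
ee_pos: [634.8, -117.8, 71.2]
ee_rot: [180.0, -0.1, 177.0]
force: [0.2, -0.1, -5.2]
gripper_width: 42.6
gripper_force: 60.0
```

Snapped over and drawing down. Go on until it lands.

Emit:
step_arm --pt "0 0 0 0 0 1.5 0.2" --pt "0 0 0 0 0 1.5 0.2" --pt "0 0 0 0 0 1.5 0.2" --pt "0 0 0 0 0 1 0.2" --pt "0 0 0 0 0 1 0.2" --pt "0 0 0 0 0 1 0.2" --pt "0 0 0 0 0 0 0.2" --pt "0 0 0 0 0 0 0.2"

```text
time_s: 23.45
ee_pos: [635.5, -118.0, 66.6]
ee_rot: [-180.0, 0.1, 177.0]
force: [-2.5, 0.5, 7.2]
gripper_width: 42.9
gripper_force: 60.0
```

Emit:
step_arm --pt "0 0 0 0 0 1 0.2" --pt "0 0 0 0 0 1 0.2" --pt "0 0 0 0 0 1 0.2" --pt "0 0 0 0 0 1 0.2" --pt "0 0 0 0 0 0 0.2" --pt "0 0 0 0 0 0 0.2" --pt "0 0 0 0 0 0 0.2" --pt "0 0 0 0 0 0 0.2"

```text
time_s: 24.45
ee_pos: [635.6, -118.0, 66.4]
ee_rot: [-180.0, 0.2, 177.0]
force: [-8.6, 1.0, 25.2]
gripper_width: 42.4
gripper_force: 60.0
```

```bash
python3 -c "
from h import *
go([635.5,-118,66])
g=grab_frame('scene')
go([635.5,-118,66])
b=g['image'][145:215,180:260]
cv2.imwrite('pics/h.png',cv2.resize(b,None,fx=8,fy=8,interpolation=cv2.INTER_CUBIC))"
```

```text
tool shift [0.1 0.  0.4] z now [ 635.61876638 -118.03810962   66.40208941] rot [-1.7998e+02  1.7000e-01  1.7697e+02] fence [-45.2  45.3] F [-8.6  1.  25.2] t 24.45 w 42.438385106619535
tool shift [0.1 0.  0.4] z now [ 635.63189155 -118.05643676   66.39976678] rot [-1.7998e+02  1.7000e-01  1.7697e+02] fence [-45.1  45.3] F [-8.5  1.  25.2] t 24.5 w 42.59536749829209
```

View pics/h.png

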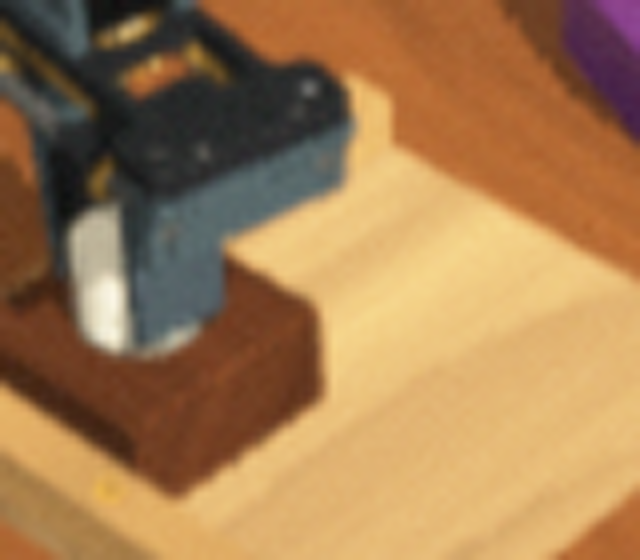

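The cap's rim sits on the plate at (140,350), and the foot's corners at (178,495) and (325,395) haven't moved since the last view. The push is 25 N and holding, so I'll hand in.

```bash
python3 -c "
from workcell import *
print(job_done())"
```

```text
the job is handed in; nothing more can be done
None
```

I pushed the foot into the fence corner, clicked the white cap fully home on the stud, and handed the job in with the gripper still pressing it down at about 25 N; the hand-in returned no verdict.

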